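# Set the pantry work lamp to half and raise it to its second stop

### The job

We are about to sort the tea under the work lamp. First, with the lamp still down, turn the dimmer dial on its foot to the half mark (the long mark in the middle of the scale, at the back). Then press the release button in the lamp's grip, draw the stem straight up past its first stop to the second stop, its full height, and keep holding it there: finish with the lamp still in the gripper at full height, because it sinks when let go and I shall tighten the collar while you hold it. Leave the cups, caddies and dishes round it where they stand.

Things in the scene. Friction and masses are not known exactly. Their poses are not given: they have to be found in the camera images.
- lamp: Cordless work lamp, fixed where it stands. Origin: underside of its foot, at the centre; x to the back, y along the foot, z up. Foot: white slab 110 (x) x 270 (y) x 28 mm high. At y = -85 mm the black dimmer dial on a round scale plate; at y = +85 mm an upright steel tube, 26 mm dia, out of which the stem with the lamp head is drawn up.
- dial (a joint): Dimmer, rad, 0 to 4.712, grows clockwise seen from above; smooth, stays where left (friction 0.04 N m). Eleven even marks over 270 degrees, three long: off 0, half 2.356, full 4.712. A white line on one half of its bar is the pointer: at off it points to the foot's front left (-x, +y), at half straight back (+x). Pointer angle in the lamp frame, counter-clockwise from +x: 2.356 minus value.
- dial_grip (a point): Point on the dial's axis at the height to grip, 59 mm above the worktop. Its x axis is the pointer's direction and turns with the dial. The bar to grip runs along x: 40 mm long, 14 mm thick, from 34 to 65 mm above the worktop, on a round skirt 41 mm dia whose top is 34 mm above the worktop: keep fingertips above that.
- stem (a joint): Stem height, m: 0 down, 0.050 first stop, 0.100 second stop (full height, a hard end). Button out: a spring catch locks it when down (after 2.5 mm of play) and at the first stop. Button in: it slides freely; stem and head weigh about 0.4 kg, friction about 1 N. Nothing locks it at the second stop: let go, it sinks to the first stop, where the catch drops in.
- lamp_grip (a point): Middle of the grip block on the lamp head, right above the tube, level with the button; 200 mm above the worktop when down, 300 at the second stop. Axes as the lamp's. Grey block 30 (x) x 30 (y) mm, from 28 mm below this point (where the light bar begins) to 20 above it. Over button and back face, along x, it is 36 mm wide with the button out, 31 with it in.
- button_face (a point): Centre of the face of the steel release button, 16 wide x 18 mm high, which stands 6 mm out of the front (-x) face of the grip block and rides with it; axes as the lamp's.
- button (a joint): How far the release button is pressed in (towards lamp +x), m: 0 out, 0.005 fully in. A spring pushes back with 4 N at first, 6.5 N fully in. The catch is free from 0.004 on, unless the stem is already being pulled up against it.
- collar (a point): Top centre of the ribbed black clamp collar, 35 mm dia x 32 mm high, on top of the lamp's tube, 150 mm above the worktop; fixed. A colleague tightens it by hand later: leave it.
- light_bar (a point): Centre of the free end of the aluminium light bar, 34 mm wide x 14 mm thick, which reaches 182 mm from the stem along lamp +y, straight below the grip block; top 172 mm above the worktop when down. Rides with the stem; axes as the lamp's.
- caddy_small: tea caddy with a slip lid, upright, 62 dia x 80 high (mm), standing under the lamp's light bar; origin under its centre; a bystander
- ramekin_near: white fluted ramekin, 70 dia x 40 high (mm), standing behind the lamp foot; origin under its centre; a bystander
- caddy_tall: tall tea caddy, 68 dia x 98 high (mm), at the left; origin under its centre; a bystander
- big_mug: mug with fern pattern, 82 x 114 over the handle x 89 high (mm), at the left; origin under it; a bystander
- saucer: small china dish, 105 dia x 20 high (mm), at the left; origin under its centre; a bystander
- espresso_cup_4: small espresso cup, 58 x 81 over the handle x 56 high (mm), to the right of the lamp; origin under it; a bystander
- ramekin_1: ramekin, 70 dia x 40 high (mm), to the right behind the lamp; origin under its centre; a bystander
- ramekin_2: ramekin, 70 dia x 40 high (mm), beside ramekin_1; origin under its centre; a bystander

How it is judged:
On the way, in this order (a step that is already met when the one before it is completed fails the run):
1. the dial stands at the half mark (within 0.15 rad) while the lamp is still down (value of joint dial between 2.206 and 2.506 rad and value of joint stem below 0.01 m), for 0.3 s.
2. the release button is in and the stem has been drawn up past its first stop (value of joint button above 0.003 m and value of joint stem above 0.06 m), for 0.1 s.
At the end, for the whole second after the job is handed in: The dial stands within 0.15 rad of the half mark (2.356 rad); the stem is at its second stop (more than 0.095 m out of 0.100) and at rest (under 0.01 m/s), and the gripper's fingers are still holding the lamp (more than 2 N of contact) (value of joint dial between 2.206 and 2.506 rad and value of joint stem above 0.095 m and velocity of joint stem between -0.01 and 0.01 m/s and contact force between the fingers and lamp above 2 N); the arm keeps its last pose, push and grip.
It fails at once if a bystander is moved more than 30 mm from where it stood (distance of any of caddy_small, ramekin_near, caddy_tall, big_mug, saucer, espresso_cup_4, ramekin_1, ramekin_2 from where it was at the start of the episode above 0.03 m).
It also fails if it takes over 51 s, if anything falls off the work surface, if the arm or the gripper's body presses on something with over 40 N, if the wrist force passes 120 N, or if a joint passes its speed limit or range.

### The arm

A 6-joint arm with a two-finger parallel gripper is mounted at the origin on a cart in front of the work surface, level with it; the furniture and walls round the work are solid. World frame = base frame: x ahead of the robot, y to its left, z up, the work surface at z = 0. Lengths are in m, angles in rad, forces in N, time in s.
With the tool pointing down it reaches from about 0.35 to 0.975 m from the base axis. Payload 17.4 kg.
Tool frame: the origin (TCP) lies between the finger pads; the fingertips stand env.nose_length ahead of it and the grasp point (between the pads) lies 3 mm ahead of it (env.nose_length is the distance from the TCP to the fingertips, in m); z points along the fingers, y is the line along which they close (so a half turn about z gives the same grasp; the last joint's range is limited). The gripper opens to 85 mm and grips with 20 to 120 N. Pads are 22 mm wide; open, the fingers measure 114 mm over their backs; the gripper's body (76 mm by 85 mm) begins 54 mm behind the grasp point. The pads swing forward as they close: fully open they stand 13 mm farther back than shut.
Start: joints at [-1.353, 0.116, 1.442, -0, 1.584, -0.038], TCP at [0.171, -0.653, 0.253] pointing down, gripper open.
Joint ranges: [-2.83, 2.83], [-0.83, 2.19], [0.07, 2.5], [-1.14, 4.28], [0.01, 3], [-2.97, 2.97]. Speed limits (rad/s): [1.89, 1.89, 2.22, 3.14, 3.14, 3.14].

### API

Orientations are given as a unit quaternion [x, y, z, w].
In Python, from station import state, imaging, hand_in, env gives the robot as it stands. The module is installed in compiled form; this text tells all that it offers.
- The arm moves only by the shell command python3 -m inch 'ROWS'. ROWS is JSON, a list of rows, each an object with "hand": the opening, from 0 (shut) to 1 (fully open); "travel": the shift along the tool's x, y, z scaled (see below), a list of three; "twist": the turn about the tool's z scaled (see below). In form: [{"hand": hand, "travel": [dx, dy, dz], "twist": twist}, ...]. A call has 1 to 10 rows; each row shifts and turns the commanded pose from where the row before left it, along the tool's axes as they then stand; what a row does not reach is not made up. The controller multiplies each number of a shift by 30 mm and each number of a turn by 8 degrees. A row lasts 1/10 s, in which the tool goes at most 50 mm and 8.59 degrees, less where a joint would pass 70% of its speed; a pose out of reach is approached as far as the arm can. A call with a number of a shift or a turn outside -1 to 1 is refused whole. A call with a gripper value outside its range is refused whole. The fingers move at their own pace and stop on an object; the grip force is fixed at half the most. Time passes only in rows, so rows that do not move let the fingers close. It gives the time, the measured TCP pose, the force, the opening and the grip force at its end, in the units of the state.
- state(): the state, without advancing time (a new reading comes with each control period).
- imaging.camera(name): name is "scene" or "top"; returns a dict with "image" (384x512x3 uint8, red, green, blue), "fovy" (degrees; the focal length in pixels is half the picture's height over the tangent of half this angle, whatever the lens; pixels are square), "cx", "cy" (the principal point, pixels), "dist" ([k1, k2, p1, p2, k3] as OpenCV has them; the pictures are not rectified), "pose" (4x4, takes a point from camera to world coordinates). Camera axes: x right, y down, z forward; pixel columns grow to the right and rows downward; lengths in m; the calibration is good to about 2 mm. A picture is of the moment at which its call begins. There is no depth.
- hand_in(): hands the job in; it is judged then, once.
The state is a dict: "time": time; "joints": joint angles; "qvel": joint speeds; "joint_torque": joint torques, N m; "tool_pos": TCP position; "tcp_rot": TCP orientation; "ft_force": force on the tool from outside, world axes, zero at the start; "wrist_torque": the same for the moment, N m; "grip_width": finger opening in m; "gripper_force": force on a finger pad.
Only numpy, scipy, OpenCV 4.12 (cv2) and the standard library are available. Lean on these libraries where they do the work, as an engineer would, in place of code of your own. Each camera call takes 0.05 s, during which the arm holds its last target. There are 200 camera calls.

## Working session

There is one attempt and no reset: what is moved stays moved. The work goes in short steps, Python scripts to look and compute and a shell command to move; the robot and the scene stay as the last step left them, time stands still between calls to the robot, and variables do not carry over. Pictures are saved under pics/ and viewed, at most 10 in all, crops included, and the job is handed in when it is done.

```bash
mkdir -p pics; python3 - <<'E'
from station import state, imaging, env
import cv2,json,numpy as np
for n in("scene","top"):
    c=imaging.camera(n); cv2.imwrite(f"pics/{n}0.png",cv2.resize(c["image"][:,:,::-1],(768,576),interpolation=cv2.INTER_CUBIC))
    cv2.imwrite(f"{n}_raw.png",c["image"][:,:,::-1])
    d={k:(np.array(v).tolist()) for k,v in c.items() if k!="image"}; json.dump(d,open(n+".json","w")); print(n,d)
print(state(),env.nose_length)
E
```

```text
scene {'fovy': 57.26155333823047, 'cx': 259.5541911401679, 'cy': 189.1273066342551, 'dist': [-0.10810215042034653, 0.0, 0.0, 0.0, 0.0], 'pose': [[-0.7252603292502148, -0.5329173269467536, 0.43588596840893673, 0.03854267392733917], [-0.6884047659656516, 0.5523085804286125, -0.4701639184164466, 0.7396532930144893], [0.009814938188613355, -0.6410572163425488, -0.7674303306251951, 1.0517996818151687], [0.0, 0.0, 0.0, 1.0]]}
top {'fovy': 53.404368576211155, 'cx': 257.9467207161503, 'cy': 193.83378733704612, 'dist': [-0.0755547804348318, 0.0, 0.0, 0.0, 0.0], 'pose': [[-0.02189948865199811, -0.9971055963231886, 0.07280688276364568, 0.43293931060291696], [-0.999710987507101, 0.022562663983425546, 0.008298653598521223, 0.1650079901776285], [-0.00991735117650988, -0.07260410439465027, -0.9973115311529757, 1.3242538750151127], [0.0, 0.0, 0.0, 1.0]]}
{'time': 0.1, 'joints': array([-1.35280900e+00,  1.16439678e-01,  1.44223037e+00,  1.65210912e-05,
        1.58398966e+00, -3.77755025e-02]), 'qvel': array([-6.18343786e-04,  5.35361015e-04, -9.09478801e-04, -4.47166998e-04,
        7.40639224e-05,  6.00834593e-05]), 'joint_torque': array([ 3.06944574e-03, -7.33660483e+01, -6.33788037e+01,  6.49094432e-05,
        5.24574905e-03,  2.74763585e-05]), 'tool_pos': array([ 0.17074182, -0.65288754,  0.25261505]), 'tcp_rot': array([ 9.91834155e-01,  1.27533231e-01, -3.97828092e-05, -5.32108873e-04]), 'ft_force': array([ 0.47773747, -0.25828083,  0.22581734]), 'wrist_torque': array([-0.07966241,  0.01392699,  0.0142931 ]), 'gripper_force': 0.0, 'grip_width': 0.08520435027646127} 0.022
```

View pics/scene0.png

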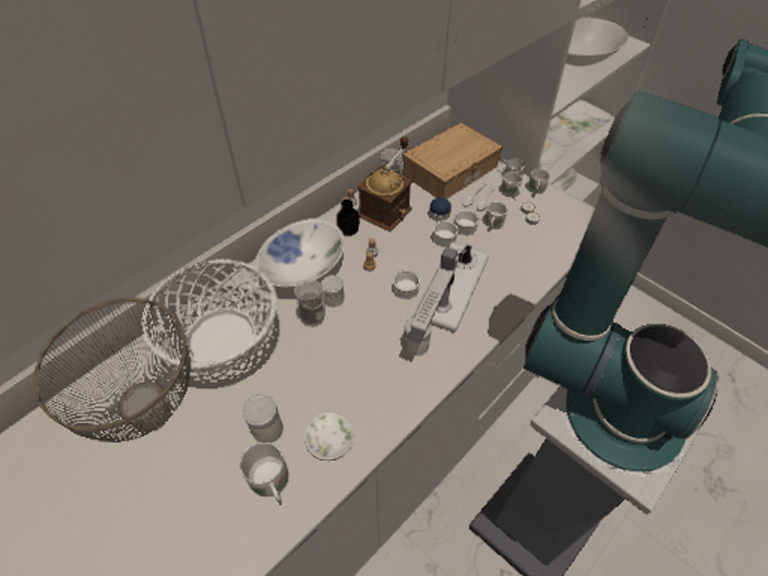

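View pics/top0.png

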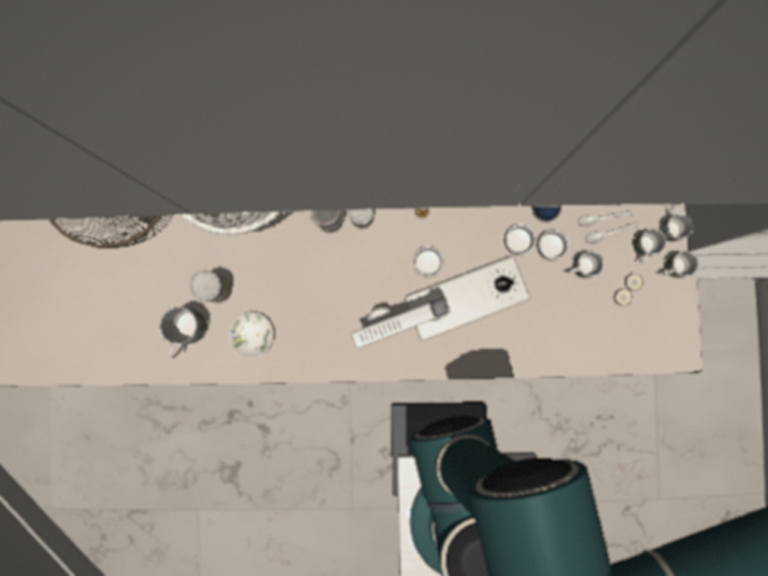

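The lamp stands mid-counter. In the top picture its foot is at about (470,300) and the dial at (503,284). In the scene picture the grip block is at (449,258) and the dial at (466,255). I'll enlarge both.

```bash
python3 - <<'E'
import cv2
t=cv2.imread("top_raw.png")[165:230,228:358]; cv2.imwrite("pics/topc.png",cv2.resize(t,None,fx=6,fy=6,interpolation=cv2.INTER_CUBIC))
s=cv2.imread("scene_raw.png")[155:240,260:340]; cv2.imwrite("pics/scenec.png",cv2.resize(s,None,fx=7,fy=7,interpolation=cv2.INTER_CUBIC))
E
```

```text
(no output)
```

View pics/topc.png

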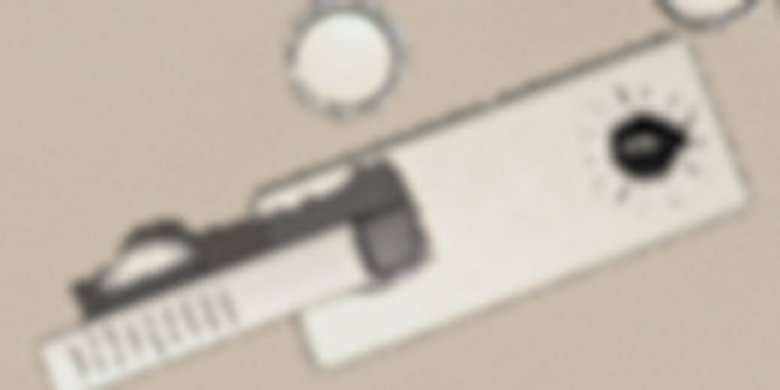

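View pics/scenec.png

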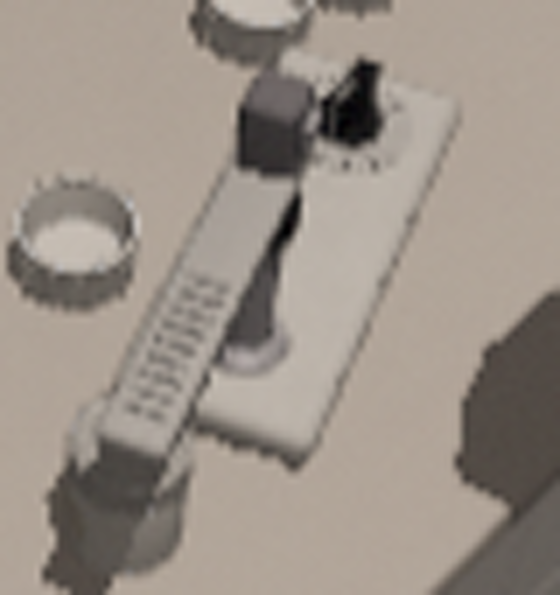

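```bash
cat > h.py <<'E'
import json,numpy as np,cv2
def cam(n):
    c=json.load(open(n+".json")); f=192/np.tan(np.radians(c["fovy"]/2))
    P=np.linalg.inv(np.array(c["pose"])); return P,np.array([[f,0,c["cx"]],[0,f,c["cy"]],[0,0,1.]]),np.array(c["dist"])
def proj(n,X):
    P,K,d=cam(n); return cv2.projectPoints(np.asarray(X,float).reshape(-1,3),cv2.Rodrigues(P[:3,:3])[0],P[:3,3],K,d)[0].reshape(-1,2)
def lw(p,X):
    X=np.asarray(X,float).reshape(-1,3); c,s=np.cos(p[2]),np.sin(p[2])
    return np.c_[p[0]+c*X[:,0]-s*X[:,1],p[1]+s*X[:,0]+c*X[:,1],X[:,2]]
E
python3 - <<'E'
from h import *
from scipy.optimize import least_squares
top=lambda u:(np.array(u)+.5)/6-.5+[228,165]
sc=lambda u:(np.array(u)+.5)/7-.5+[260,155]
X=.055;Y=.135;z=.028
T=[((688,38),(X,-Y,z)),((748,200),(-X,-Y,z)),((325,368),(-X,Y,z))]
S=[((460,103),(-X,-Y,z)),((303,447),(-X,Y,z)),((285,52),(X,-Y,z))]
def res(p): 
    return np.r_[(proj("top",lw(p,[b for a,b in T]))-top([a for a,b in T])).ravel(),(proj("scene",lw(p,[b for a,b in S]))-sc([a for a,b in S])).ravel()]
r=least_squares(res,[.55,.05,.3],loss="soft_l1"); p=r.x; print(p,np.round(res(p),2)); json.dump(p.tolist(),open("lamp.json","w"))
for n,f in(("dial",(0,-.085,.059)),("tube",(0,.085,.2)),("bar",(0,.267,.172))): print(n,lw(p,[f]))
# rectified views: dial at z=.065 and block top z=.22 from each camera
tiles=[]
for (cx,cy,z) in((0,-.085,.065),(0,.085,.22)):
  row=[]
  for n in("top","scene"):
    g=np.linspace(-.05,.05,390); yy,xx=np.meshgrid(-g,-g)  # up=+x, left=+y
    m=proj(n,lw(p,np.c_[(xx+cx).ravel(),(yy+cy).ravel(),np.full(xx.size,z)])).astype(np.float32).reshape(390,390,2)
    t=cv2.remap(cv2.imread(n+"_raw.png"),m,None,cv2.INTER_CUBIC)
    cv2.drawMarker(t,(195,195),(0,0,255),0,12); cv2.resize(t,(298,298)); row.append(cv2.resize(t,(298,298)))
  tiles.append(np.hstack(row))
cv2.imwrite("pics/rect.png",np.clip(np.vstack(tiles)*1.5,0,255).astype(np.uint8))
E
```

```text
[ 0.51078494 -0.00423901  0.33116637] [-0.28 -2.01  1.32  1.04 -2.32  0.65  0.43 -0.65 -0.13  0.37 -0.23 -1.72]
dial [[ 0.53842238 -0.08462043  0.059     ]]
tube [[0.48314751 0.07614241 0.2       ]]
bar [[0.4239709  0.24825321 0.172     ]]
```

View pics/rect.png

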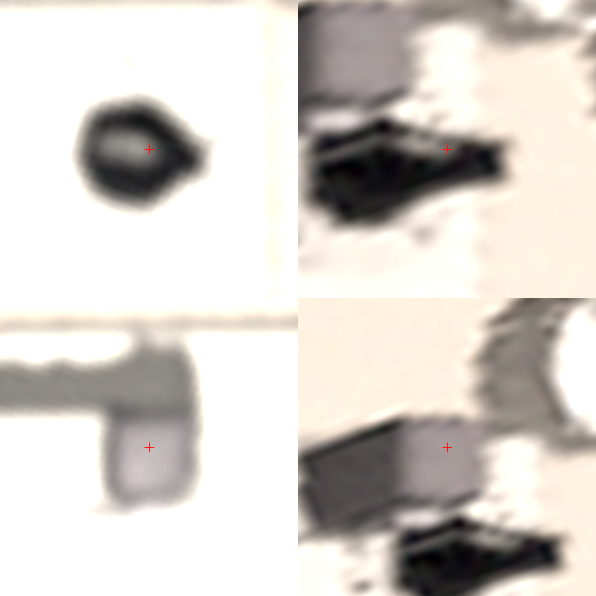

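Rectified views (up is lamp +x, left is +y):
- **Dial:** the bar runs nearly along lamp y. Its white line is on the left half, from (148,150) to (100,143), so the pointer is at about 80° in the lamp frame (value about 0.95).
- **Block:** its top centre appears at about (150,457), roughly 3 mm in front of the fit.

I'll start by turning the tool.

```bash
python3 -m inch '[{"hand":1,"travel":[0,0,0],"twist":-1},{"hand":1,"travel":[0,0,0],"twist":-1},{"hand":1,"travel":[0,0,0],"twist":-1},{"hand":1,"travel":[0,0,0],"twist":-1},{"hand":1,"travel":[0,0,0],"twist":-1},{"hand":1,"travel":[0,0,0],"twist":-1},{"hand":1,"travel":[0,0,0],"twist":-1},{"hand":1,"travel":[0,0,0],"twist":-1},{"hand":1,"travel":[0,0,0],"twist":-1},{"hand":1,"travel":[0,0,0],"twist":-1}]'
cat >> h.py <<'E'
def rel(target,yaw_deg=None):
    from station import state
    from scipy.spatial.transform import Rotation as R
    s=state(); r=R.from_quat(s["tcp_rot"]); M=r.as_matrix()
    d=M.T@(np.array(target)-s["tool_pos"])/.03; y=np.degrees(np.arctan2(M[1,0],M[0,0]))
    print("t",s["time"],"pos",s["tool_pos"].round(4),"yaw %.2f"%y,"tilt",M[:,2].round(3),"units",d.round(3),"twist",None if yaw_deg is None else round((y-yaw_deg)/8,3),"F",s["ft_force"].round(1),"w %.4f f %.1f"%(s["grip_width"],s["gripper_force"]))
E
python3 - <<'E'
from h import *
from scipy.optimize import least_squares
# straight-edge fit of the foot (z=.028 top edges) on white mask, plus saved overlay
p=json.load(open("lamp.json")); rel([.538,-.085,.25],99)
g=np.arange(-.08,.0801,.0005); h=np.arange(-.18,.0501,.0005)
xx,yy=np.meshgrid(g[::-1],h[::-1],indexing="ij")
out=[]
for n in("top","scene"):
    m=proj(n,lw(p,np.c_[xx.ravel(),yy.ravel(),np.full(xx.size,.028)])).astype(np.float32).reshape(*xx.shape,2)
    t=cv2.remap(cv2.imread(n+"_raw.png"),m,None,cv2.INTER_CUBIC)
    out.append(np.clip((t.astype(float)-60)*1.6,0,255).astype(np.uint8))
    for v in(.055,-.055): 
        cv2.line(out[-1],(0,int((.08-v)/.0005)),(460,int((.08-v)/.0005)),(0,0,255),1)
    cv2.line(out[-1],(int(.185/.0005),0),(int(.185/.0005),320),(0,0,255),1)
    cv2.circle(out[-1],(int(.135/.0005),160),41,(0,255,0),1)
im=np.vstack(out); cv2.imwrite("pics/foot.png",cv2.resize(im,(431,600)) if 0 else im[:, :][:600])
E
```

```text
time: 1.1
tool_pos: [0.1708, -0.6529, 0.2529]
tcp_rot: [0.676, 0.737, 0.0, -0.0]
ft_force: [-0.7, -0.1, -1.1]
grip_width: 0.0858
gripper_force: 0.0
t 1.1 pos [ 0.1708 -0.6529  0.2529] yaw 94.99 tilt [-0.     0.001 -1.   ] units [17.795 13.84   0.107] twist -0.502 F [-0.7 -0.1 -1.1] w 0.0858 f 0.0
```

View pics/foot.png

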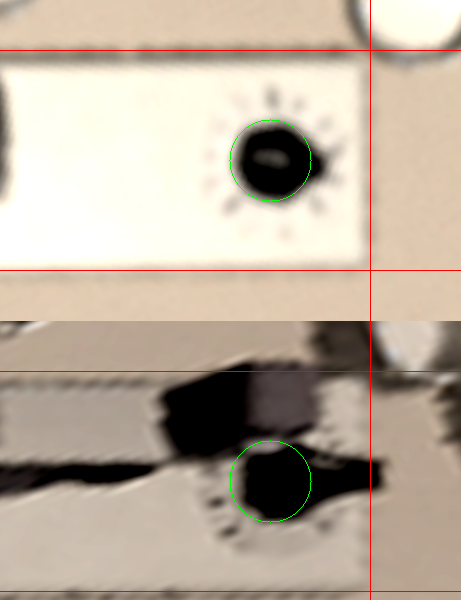

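The foot overlay agrees to 1–2 mm. In the top half the dial is at (274,160), with its white line on the left half. I'll move over to it.

```bash
python3 -m inch '[{"hand":1,"travel":[0,0,0],"twist":-0.5},{"hand":1,"travel":[1,0.9,0],"twist":0},{"hand":1,"travel":[1,0.9,0],"twist":0},{"hand":1,"travel":[1,0.9,0],"twist":0},{"hand":1,"travel":[1,0.9,0],"twist":0},{"hand":1,"travel":[1,0.9,0],"twist":0},{"hand":1,"travel":[1,0.9,0],"twist":0},{"hand":1,"travel":[1,0.9,0],"twist":0},{"hand":1,"travel":[1,0.9,0],"twist":0},{"hand":1,"travel":[1,0.9,0],"twist":0}]'
python3 -m inch '[{"hand":1,"travel":[1,0.9,0],"twist":0},{"hand":1,"travel":[1,0.9,0],"twist":0},{"hand":1,"travel":[1,0.9,0],"twist":0},{"hand":1,"travel":[1,0.9,0],"twist":0},{"hand":1,"travel":[1,0.9,0],"twist":0},{"hand":1,"travel":[1,0.9,0],"twist":0},{"hand":1,"travel":[0.7,0.6,0],"twist":0},{"hand":0.6,"travel":[0,0,0],"twist":0},{"hand":0.6,"travel":[0,0,0],"twist":0}]'
python3 -c "
from h import *; rel([.537,-.0855,.064],99)"
```

```text
time: 2.1
tool_pos: [0.3709, -0.348, 0.2531]
tcp_rot: [0.652, 0.758, 0.0, -0.0]
ft_force: [0.5, -0.7, -0.6]
grip_width: 0.0854
gripper_force: 0.0
time: 3.0
tool_pos: [0.5181, -0.1234, 0.2529]
tcp_rot: [0.651, 0.759, -0.0, -0.0]
ft_force: [-0.3, 0.2, -0.2]
grip_width: 0.0592
gripper_force: 0.0
t 3.0 pos [ 0.5181 -0.1234  0.2529] yaw 98.73 tilt [-0.001  0.    -1.   ] units [1.153 0.821 6.297] twist -0.034 F [-0.3  0.2 -0.2] w 0.0592 f 0.0
```

```bash
python3 -m inch '[{"hand":0.6,"travel":[0.6,0.4,0],"twist":0},{"hand":0.6,"travel":[0.55,0.42,0],"twist":0},{"hand":0.6,"travel":[0,0,1],"twist":0},{"hand":0.6,"travel":[0,0,1],"twist":0},{"hand":0.6,"travel":[0,0,1],"twist":0},{"hand":0.6,"travel":[0,0,1],"twist":0},{"hand":0.6,"travel":[0,0,0.7],"twist":0},{"hand":0.6,"travel":[0,0,0],"twist":0}]'
python3 -c "
from h import *; rel([.537,-.0855,.064],99)
from station import imaging
t=imaging.camera('top')['image'][:,:,::-1][165:225,290:350]
s=imaging.camera('scene')['image'][:,:,::-1][130:190,285:345]
cv2.imwrite('pics/hov.png',np.hstack([cv2.resize(a,(396,396),interpolation=cv2.INTER_CUBIC) for a in(t,s)]))"
```

```text
time: 3.8
tool_pos: [0.5354, -0.0867, 0.1094]
tcp_rot: [0.652, 0.758, -0.001, -0.002]
ft_force: [-0.5, -0.3, 0.2]
grip_width: 0.051
gripper_force: 0.0
t 3.8 pos [ 0.5354 -0.0867  0.1094] yaw 98.58 tilt [-0.005  0.001 -1.   ] units [0.03  0.064 1.512] twist -0.052 F [-0.5 -0.3  0.2] w 0.0510 f 0.0
```

View pics/hov.png

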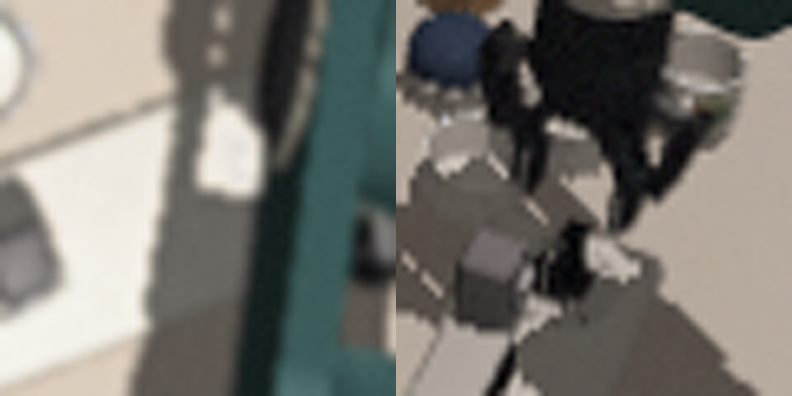

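The right half shows the fingertips at (535,185) and (620,225), straddling the dial bar at (570,260). I'll descend and close.

```bash
python3 -m inch '[{"hand":0.6,"travel":[0,0.05,0.75],"twist":0},{"hand":0.6,"travel":[0,0,0.7],"twist":0},{"hand":0.6,"travel":[0,0,0],"twist":0},{"hand":0,"travel":[0,0,0],"twist":0},{"hand":0,"travel":[0,0,0],"twist":0},{"hand":0,"travel":[0,0,0],"twist":0},{"hand":0,"travel":[0,0,0],"twist":0},{"hand":0,"travel":[0,0,0],"twist":0},{"hand":0,"travel":[0,0,0],"twist":0}]'
python3 -c "
from h import *; rel([.537,-.0855,.064],18.97)"
```

```text
time: 4.8
tool_pos: [0.5384, -0.0861, 0.0708]
tcp_rot: [0.652, 0.758, -0.001, 0.0]
ft_force: [-14.3, -2.0, 15.2]
grip_width: 0.0125
gripper_force: 59.3
t 4.8 pos [ 0.5384 -0.0861  0.0708] yaw 98.65 tilt [-0.001 -0.001 -1.   ] units [ 0.029 -0.043  0.227] twist 9.96 F [-14.3  -2.   15.2] w 0.0125 f 59.3
```

```bash
python3 -m inch '[{"hand":0,"travel":[0,0,0],"twist":1},{"hand":0,"travel":[0,0,0],"twist":1},{"hand":0,"travel":[0,0,0],"twist":1},{"hand":0,"travel":[0,0,0],"twist":1},{"hand":0,"travel":[0,0,0],"twist":1},{"hand":0,"travel":[0,0,0],"twist":1},{"hand":0,"travel":[0,0,0],"twist":1},{"hand":0,"travel":[0,0,0],"twist":1},{"hand":0,"travel":[0,0,0],"twist":1},{"hand":0,"travel":[0,0,0],"twist":1}]'
python3 -m inch '[{"hand":0,"travel":[0,0,0],"twist":0},{"hand":0,"travel":[0,0,0],"twist":0}]'
python3 -c "
from h import *; rel([.537,-.0855,.064],18.97)"
```

```text
time: 5.8
tool_pos: [0.5398, -0.0872, 0.0709]
tcp_rot: [0.987, 0.159, 0.001, 0.002]
ft_force: [1.5, -13.4, 3.6]
grip_width: 0.0126
gripper_force: 58.4
time: 6.0
tool_pos: [0.5398, -0.0872, 0.0709]
tcp_rot: [0.987, 0.162, 0.001, 0.002]
ft_force: [2.0, -11.7, 4.1]
grip_width: 0.0125
gripper_force: 58.5
t 6.0 pos [ 0.5398 -0.0872  0.0709] yaw 18.62 tilt [ 0.003 -0.003 -1.   ] units [-0.07  -0.086  0.23 ] twist -0.043 F [  2.  -11.7   4.1] w 0.0125 f 58.5
```

```bash
python3 -m inch '[{"hand":0.6,"travel":[0,0,0],"twist":0},{"hand":0.6,"travel":[0,0,0],"twist":0},{"hand":0.6,"travel":[0,0,0],"twist":0},{"hand":0.6,"travel":[0,0,0],"twist":0},{"hand":0.6,"travel":[0,0,-1],"twist":0},{"hand":0.6,"travel":[0,0,-1],"twist":0},{"hand":0.6,"travel":[0,0,-1],"twist":-1},{"hand":0.6,"travel":[0,0,-1],"twist":-1},{"hand":0.6,"travel":[0,0,-1],"twist":-1},{"hand":0.6,"travel":[0,0,-1],"twist":-1}]'
python3 -m inch '[{"hand":0.6,"travel":[0,0,-1],"twist":-1},{"hand":0.6,"travel":[0,0,-0.5],"twist":-1},{"hand":0.6,"travel":[0,0,0],"twist":-1},{"hand":0.6,"travel":[0,0,0],"twist":-1},{"hand":0.6,"travel":[0,0,0],"twist":-1},{"hand":0.6,"travel":[0,0,0],"twist":-1},{"hand":0.6,"travel":[0,0,0],"twist":-1},{"hand":0.6,"travel":[0,0,0],"twist":-0.3},{"hand":0.6,"travel":[0,0,0],"twist":0}]'
python3 - <<'E'
from h import *; rel([.481,.075,.205],108.97)
from station import imaging
p=json.load(open("lamp.json")); p[0]+=.0007;p[1]-=.0022
row=[]
for n in("top","scene"):
    im=imaging.camera(n)["image"][:,:,::-1]; r=[]
    for cx,cy,z in((0,-.085,.065),(0,.085,.22)):
        g=np.linspace(-.05,.05,300); yy,xx=np.meshgrid(-g,-g)
        m=proj(n,lw(p,np.c_[(xx+cx).ravel(),(yy+cy).ravel(),np.full(xx.size,z)])).astype(np.float32).reshape(300,300,2)
        t=np.clip(cv2.remap(np.ascontiguousarray(im),m,None,cv2.INTER_CUBIC)*1.4,0,255).astype(np.uint8)
        cv2.drawMarker(t,(150,150),(0,0,255),0,12); r.append(t)
    row.append(np.hstack(r))
cv2.imwrite("pics/after.png",np.vstack(row))
E
```

```text
time: 7.0
tool_pos: [0.5385, -0.0855, 0.2501]
tcp_rot: [0.903, 0.43, 0.0, -0.0]
ft_force: [1.1, -0.2, -0.3]
grip_width: 0.0511
gripper_force: 0.0
time: 7.9
tool_pos: [0.5386, -0.0856, 0.2938]
tcp_rot: [0.58, 0.815, 0.0, -0.0]
ft_force: [0.7, -0.0, 0.6]
grip_width: 0.0513
gripper_force: 0.0
t 7.9 pos [ 0.5386 -0.0856  0.2938] yaw 109.10 tilt [-0.  0. -1.] units [ 5.687 -0.064  2.96 ] twist 0.016 F [ 0.7 -0.   0.6] w 0.0513 f 0.0
```

View pics/after.png

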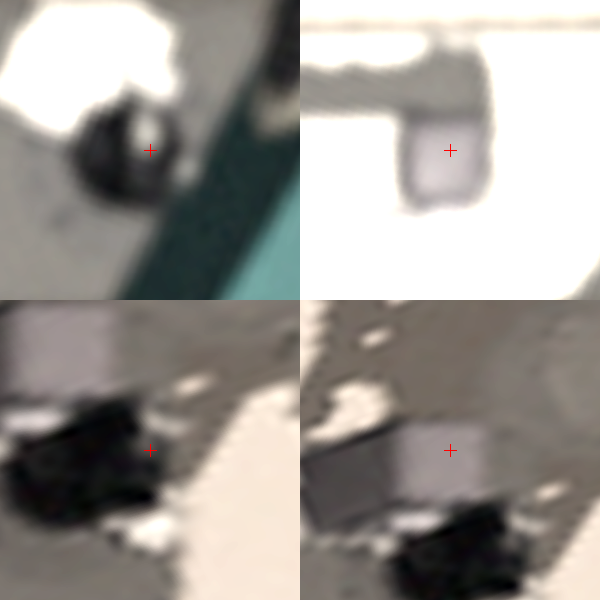

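The dial's white line now runs straight up from its centre, at about (147,130), so it's at half. The block top is centred near (447,160) in the top view and (441,460) in the scene view, which puts the grip at about (0.4805, 0.075). I'll move over and descend with wide fingers.

```bash
python3 -m inch '[{"hand":0.85,"travel":[0.95,0,0],"twist":0},{"hand":0.85,"travel":[0.95,0,0],"twist":0},{"hand":0.85,"travel":[0.95,0,0],"twist":0},{"hand":0.85,"travel":[0.95,0,0],"twist":0},{"hand":0.85,"travel":[0.95,0,0],"twist":0},{"hand":0.85,"travel":[0.95,-0.06,0],"twist":0},{"hand":0.85,"travel":[0,0,0],"twist":0},{"hand":0.85,"travel":[0,0,0],"twist":0}]'
python3 -c "
from h import *; rel([.4805,.075,.205],108.97)"
```

```text
time: 8.8
tool_pos: [0.4811, 0.0756, 0.294]
tcp_rot: [0.58, 0.814, 0.0, 0.0]
ft_force: [0.1, 0.5, 0.3]
grip_width: 0.0724
gripper_force: 0.0
t 8.8 pos [0.4811 0.0756 0.294 ] yaw 109.07 tilt [ 0. -0. -1.] units [-0.012 -0.026  2.965] twist 0.013 F [0.1 0.5 0.3] w 0.0724 f 0.0
```

```bash
python3 -m inch '[{"hand":0.85,"travel":[0,0,0.7],"twist":0},{"hand":0.85,"travel":[0,0,0.7],"twist":0},{"hand":0.85,"travel":[0,0,0.6],"twist":0},{"hand":0.85,"travel":[0,0,0.5],"twist":0},{"hand":0.85,"travel":[0,0,0.45],"twist":0},{"hand":0.85,"travel":[0,0,0],"twist":0},{"hand":0.85,"travel":[0,0,0],"twist":0}]'
python3 - <<'E'
from h import *; rel([.4805,.075,.205],108.97)
from station import imaging
s=imaging.camera('scene')['image'][:,:,::-1][135:215,260:340]
cv2.imwrite('pics/lg.png',cv2.resize(s,(560,560),interpolation=cv2.INTER_CUBIC))
E
```

```text
time: 9.5
tool_pos: [0.4813, 0.0753, 0.2057]
tcp_rot: [0.58, 0.814, 0.0, 0.0]
ft_force: [-0.4, 0.8, 0.9]
grip_width: 0.0726
gripper_force: 0.0
t 9.5 pos [0.4813 0.0753 0.2057] yaw 109.05 tilt [ 0.  0. -1.] units [ 0.    -0.028  0.022] twist 0.01 F [-0.4  0.8  0.9] w 0.0726 f 0.0
```

View pics/lg.png

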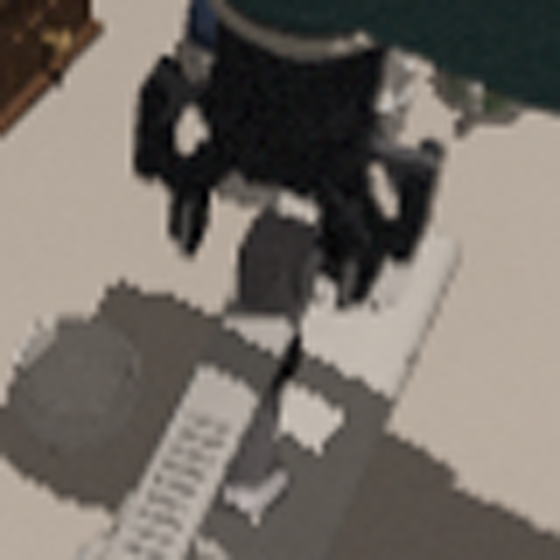

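The fingertips at (185,245) and (350,295) straddle the block at (280,260). I'll close on the button.

```bash
python3 -m inch '[{"hand":0,"travel":[0,0,0],"twist":0},{"hand":0,"travel":[0,0,0],"twist":0},{"hand":0,"travel":[0,0,0],"twist":0},{"hand":0,"travel":[0,0,0],"twist":0},{"hand":0,"travel":[0,0,0],"twist":0},{"hand":0,"travel":[0,0,0],"twist":0},{"hand":0,"travel":[0,0,0],"twist":0},{"hand":0,"travel":[0,0,0],"twist":0}]'
python3 -c "
from h import *; rel([.4805,.075,.31],108.97)"
```

```text
time: 10.35
tool_pos: [0.4798, 0.0748, 0.2062]
tcp_rot: [0.58, 0.814, -0.002, -0.001]
ft_force: [-20.8, -6.3, 14.2]
grip_width: 0.0294
gripper_force: 60.2
t 10.35 pos [0.4798 0.0748 0.2062] yaw 109.05 tilt [-0.004 -0.001 -1.   ] units [-2.000e-03  1.200e-02 -3.461e+00] twist 0.01 F [-20.8  -6.3  14.2] w 0.0294 f 60.2
```

```bash
python3 -m inch '[{"hand":0,"travel":[0,-0.05,0],"twist":0},{"hand":0,"travel":[0,0,0],"twist":0},{"hand":0,"travel":[0,0,-0.3],"twist":0},{"hand":0,"travel":[0,0,-0.3],"twist":0},{"hand":0,"travel":[0,0,-0.3],"twist":0},{"hand":0,"travel":[0,0,0],"twist":0}]'
python3 -c "
from h import *; rel([.4805,.075,.31],108.97)"
```

```text
time: 10.95
tool_pos: [0.4796, 0.0748, 0.2333]
tcp_rot: [0.58, 0.814, -0.0, -0.0]
ft_force: [-0.3, -0.6, -3.0]
grip_width: 0.0297
gripper_force: 64.5
t 10.95 pos [0.4796 0.0748 0.2333] yaw 109.06 tilt [-0. -0. -1.] units [-0.003  0.03  -2.555] twist 0.011 F [-0.3 -0.6 -3. ] w 0.0297 f 64.5
```

```bash
python3 -m inch '[{"hand":0,"travel":[0,0,-0.4],"twist":0},{"hand":0,"travel":[0,0,-0.4],"twist":0},{"hand":0,"travel":[0,0,-0.4],"twist":0},{"hand":0,"travel":[0,0,-0.4],"twist":0},{"hand":0,"travel":[0,0,-0.4],"twist":0},{"hand":0,"travel":[0,0,-0.2],"twist":0},{"hand":0,"travel":[0,0,-0.1],"twist":0},{"hand":0,"travel":[0,0,-0.1],"twist":0},{"hand":0,"travel":[0,0,0],"twist":0},{"hand":0,"travel":[0,0,0],"twist":0}]'
python3 -c "
from h import *; rel([.4805,.075,.3062],108.97)"
```

```text
time: 11.95
tool_pos: [0.4796, 0.0748, 0.3042]
tcp_rot: [0.58, 0.814, -0.0, -0.0]
ft_force: [-3.8, -2.7, -3.2]
grip_width: 0.0295
gripper_force: 63.7
t 11.95 pos [0.4796 0.0748 0.3042] yaw 109.05 tilt [-0. -0. -1.] units [-0.003  0.03  -0.067] twist 0.011 F [-3.8 -2.7 -3.2] w 0.0295 f 63.7
```

Just short of the stop. I'll ease into it and watch for the force to rise.

```bash
python3 -m inch '[{"hand":0,"travel":[0,0,-0.06],"twist":0},{"hand":0,"travel":[0,0,-0.04],"twist":0},{"hand":0,"travel":[0,0,-0.03],"twist":0},{"hand":0,"travel":[0,0,0],"twist":0},{"hand":0,"travel":[0,0,0],"twist":0}]'
python3 -c "
from h import *; rel([.4805,.075,.3062],108.97)"
```

```text
time: 12.45
tool_pos: [0.4796, 0.0748, 0.3064]
tcp_rot: [0.58, 0.814, -0.001, -0.001]
ft_force: [1.3, -3.1, -26.9]
grip_width: 0.0296
gripper_force: 61.9
t 12.45 pos [0.4796 0.0748 0.3064] yaw 109.05 tilt [-0.003 -0.    -1.   ] units [-0.002  0.032  0.006] twist 0.01 F [  1.3  -3.1 -26.9] w 0.0296 f 61.9
```

```bash
python3 -m inch '[{"hand":0,"travel":[0,0,0.03],"twist":0},{"hand":0,"travel":[0,0,0],"twist":0},{"hand":0,"travel":[0,0,0],"twist":0},{"hand":0,"travel":[0,0,0],"twist":0},{"hand":0,"travel":[0,0,0],"twist":0}]'
python3 - <<'E'
from h import *; rel([.4805,.075,.3062],108.97)
from station import imaging
s=imaging.camera('scene')['image'][:,:,::-1][110:210,260:360]
cv2.imwrite('pics/end.png',cv2.resize(s,(590,590),interpolation=cv2.INTER_CUBIC))
E
```

```text
time: 12.95
tool_pos: [0.4796, 0.0748, 0.3064]
tcp_rot: [0.58, 0.814, -0.001, -0.001]
ft_force: [-0.7, -3.5, -25.8]
grip_width: 0.0295
gripper_force: 62.1
t 12.95 pos [0.4796 0.0748 0.3064] yaw 109.05 tilt [-0.002 -0.    -1.   ] units [-0.003  0.032  0.006] twist 0.01 F [ -0.7  -3.5 -25.8] w 0.0295 f 62.1
```

View pics/end.png

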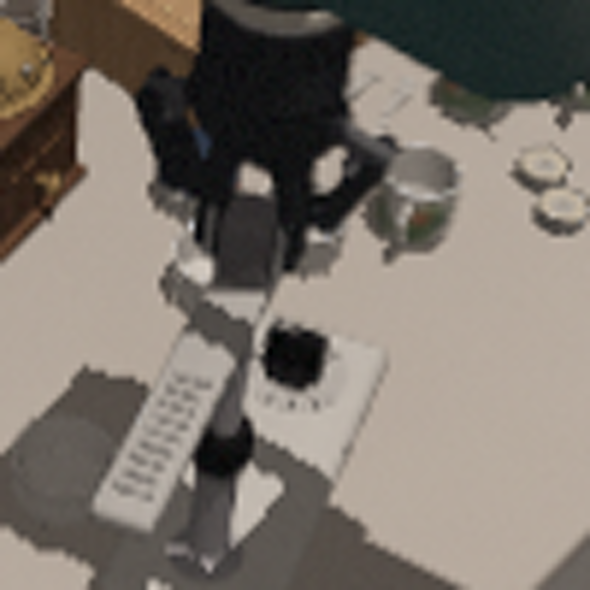

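The stem is fully drawn out above the collar at (222,450), the block is held at (245,240), and the dial at (295,355) is clear. The arm is steady against the stop, so I'm handing in.

```bash
python3 -c "
from station import hand_in; print(hand_in())"
```

```text
the job is handed in; nothing more can be done
None
```

The job is handed in, with no verdict shown: I turned the dial to the half mark with the lamp still down, then pressed the button and drew the stem up 100 mm to its upper stop, where the gripper is still holding the lamp; nothing round it was touched as far as I could see.

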